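# Set a stereo microscope to dark field and light it

## Task

Get the stereo microscope ready for dark-field viewing: push the light-mode lever on the left side of its base towards the column, on past its middle click and all the way to the rear stop where it stays, and only then press the lamp button on top of the base right down and let it spring back. Push gently with the fingertips: do not pinch the lever or ram it into its stop, and pick nothing up. Leave the dimmer knob as it is set, do not shift the dish, the jar, the beaker or the loose lid, and do not bump the microscope's column or optics.

Things in the scene. Friction and masses are not known exactly. Their poses are not given: they have to be found in the camera images.
- scope: The microscope's white base housing, fixed on the bench, 330 long (x) x 260 wide (y) x 70 mm high. Origin: centre of its underside, at bench height. Its -x end is the front (nearest the robot, under the eyepieces), +x points to the rear where the column stands, +y to its left side, z up. Stands at a new place and angle each time; the parts below turn with it.
- scope_head: Column and optics, not to be bumped; origin and axes as the base. In mm: column 32 thick at x 128, y 0, to 415 high; focus knobs at x 118, y to +-64, 225 high; objective and head within 50 of x 35, y 0 (zoom knobs to y +-65), from 176 to 320 high; two eyepieces lean forward to x -70, y within +-52, up to 395 high.
- lever_paddle (a point): Centre of the lever's black ribbed paddle, 12 (x, along its travel) x 26 (y) x 26 mm high, on a thin stem through a slot in the left (+y) side wall of the base; 52 mm above the bench; 15 mm gap between wall and paddle. In the base's frame at x = -105, y = 158 mm when at the front stop; it slides straight along +x, to x = -49 mm.
- light_lever (a joint): Lever travel in m: 0 front stop (bright field, the start), 0.028 middle click (oblique), 0.056 rear stop (dark field). A sprung ball plunger holds it at each: a push of about 6 to 10 N tips it out, and past the half-way point (0.014, 0.042) it snaps ahead to the next click. Not to be squeezed or pushed with over 40 N. Open, half and filled discs on top of the base mark the three.
- lamp_button_top (a point): Centre of the top of the lamp button, a round grey push button 22 mm across in a black collar on top of the base near its front left corner, at x = -137, y = 85 mm in the base's frame; pressed straight down.
- lamp_button (a joint): How far the lamp button is down, in m: 0 up, 0.005 right down, which takes about 4 N; it springs back when let go.
- dimmer_mark (a point): White pointer mark, 12 mm off the axis, on top of the dimmer, a round black knob 30 mm across and 17 mm high on top of the base at x = -137, y = 0 mm in the base's frame. It turns easily; to be left as set.
- dish: Loose glass dish of seeds, 90 mm across, 14 mm high, on the round stage plate of the base under the optics (top of the plate 72 mm above the bench). Origin: centre of its underside.
- jar: Loose closed glass jar of tomato puree with red lid, 68 mm across, 123 mm high, upright on the bench left of the microscope. Origin: centre of its underside.
- beaker: Loose empty glass beaker, 68 mm across, 90 mm high, on the bench left of the microscope. Origin: centre of its underside.
- jar_lid: Loose red jar lid lying open side up on the bench, 67 mm across, 13 mm high. Origin: centre of its underside.

How it is judged:
By the outcome, as a careful person would: the job done as asked, in the order asked, and still so for the second after the job is handed in, with the robot touching nothing.
It also fails if it takes over 42 s, if anything falls off the work surface, if the arm or the gripper's body presses on something with over 40 N, if the wrist force passes 120 N, or if a joint passes its speed limit or range.

## Robot

A 6-joint arm with a two-finger parallel gripper is mounted at the origin on the work surface. World frame = base frame: x ahead of the robot, y to its left, z up, the work surface at z = 0. Lengths are in mm, angles in rad, forces in N, time in s.
With the tool pointing down it reaches from about 400 to 925 mm from the base axis. Payload 12.5 kg.
Tool frame: the origin (TCP) lies at the very end of the fingers, on their centre line; the grasp point (between the pads) lies 19 mm behind it; z points along the fingers, y is the direction in which the jaws open and shut (so a half turn about z gives the same grasp; the last joint's range is limited). The gripper opens to 95 mm and grips with 3 to 60 N. Pads are 20 mm wide; open, the fingers measure 119 mm over their backs; the gripper's body (75 mm by 180 mm) begins 59 mm behind the grasp point.
Start: joints at [-1.428, 0.491, 1.559, -0, 1.092, -0.106], TCP at [153.923, -605.77, 190.861] pointing down, gripper open.
Joint ranges: [-3.1, 3.1], [-0.84, 2.19], [0.05, 2.79], [-1.13, 4.28], [0.06, 2.93], [-2.69, 2.69]. Speed limits (rad/s): [2.22, 2.22, 2.79, 3.14, 3.14, 3.14].

## Interface

Orientations are given as [roll, pitch, yaw] about the fixed x, y, z axes, in that order (R = Rz(yaw) Ry(pitch) Rx(roll)).
In Python, from cell import env, read_camera, get_calibration gives the robot as it stands.
- The arm moves only by the tool arm_command, never from a script. Its argument "targets" is a list of rows, each a list of 3 entries, a list of its own where there are three numbers: the turn, a rotation vector about the tool's x, y, z in rad, then the shift along the tool's x, y, z in m, then the closure in counts, from 0 (fully open) to 255 (shut). In form: [[[rx, ry, rz], [tx, ty, tz], fingers], ...]. A call has 1 to 8 rows; each row is the pose to reach, as a shift and turn from the pose commanded when the call began, along the tool's axes at that moment; what a row does not reach only later rows make up. A row lasts 1/10 s, in which the tool goes at most 50 mm and 8.59 degrees, less where a joint would pass 70% of its speed; a pose out of reach is approached as far as the arm can. A call with a gripper value outside its range is refused whole. The fingers move at their own pace and stop on an object; the grip force is fixed at half the most. Time passes only in rows, so rows that repeat a pose let the fingers close. It gives the time, the measured TCP pose, the force and the opening at its end, in the units of the state.
- env.state(): the state, without advancing time (a new reading comes with each control period).
- read_camera(name): name is "scene" or "top" or "wrist"; returns (picture, depth): 400x640x3 uint8, blue, green, red; 400x640 float32, mm along the optical axis (not along the pixel's ray), 0 where there is no reading.
- get_calibration(name): a dict with "vfov" (degrees; the focal length in pixels is half the picture's height over the tangent of half this angle, whatever the lens; pixels are square), "cx", "cy" (the principal point, pixels), "k1" (the pictures are not rectified: a ray, as slopes to the right and down, at radius r is drawn at 1 + k1 r^2 times it, then the intrinsics apply), "world_from_camera" (4x4, takes a point from camera to world coordinates). Camera axes: x right, y down, z forward; pixel columns grow to the right and rows downward; lengths in mm; the calibration is good to about 2 mm. A picture is of the moment at which its call begins: read the wrist's pose just before it. get_calibration takes no time and is no camera call; for the wrist camera it gives the pose at the moment of the call.
- env.job_done(): hands the job in, once; it reports no verdict.
The state is a dict: "t": time; "joints": joint angles; "qvel": joint speeds; "tau": joint torques, N m; "eef_pos": TCP position; "tcp_rot": TCP orientation; "ft_force": force on the tool from outside, world axes, zero at the start; "moment": the same for the moment, N m; "opening": opening from 0.0 (shut) to 1.0 (fully open).
Only numpy, scipy, OpenCV 4.12 (cv2) and the standard library are available. Lean on these libraries where they do the work, as an engineer would, in place of code of your own. Each camera call takes 0.05 s, during which the arm holds its last target.

## Working session

There is one attempt and no reset: what is moved stays moved. The work goes in short steps, Python scripts to look and compute and a tool call to move; the robot and the scene stay as the last step left them, time stands still between calls to the robot, and variables do not carry over. Pictures are saved under pics/ and viewed, and the job is handed in when it is done.

Besides the shell and the picture viewer there is one more tool, called after "Call:" by a JSON object that holds its "api" and its "payload", one argument or row to a line. arm_command: Moves the arm, as the interface text tells. Its arguments: {"type":"object","properties":{"targets":{"type":"array"}},"required":["targets"]}

```bash
ls; mkdir -p pics
python3 - <<'E'
from cell import env, read_camera, get_calibration
import cv2,numpy as np
print(env.state())
for n in ("scene","top"):
    im,d=read_camera(n); cv2.imwrite(f"pics/{n}0.png",im); np.save(f"pics/{n}0.npy",d)
    c=get_calibration(n); print(n,c)
print(env.state()['t'])
E
```

```text
pics
{'t': 0.0, 'joints': array([-1.42762828e+00,  4.91525854e-01,  1.55947100e+00,  1.66656743e-05,
        1.09169817e+00, -1.05618735e-01]), 'qvel': array([-0.0006954 ,  0.00080587,  0.00060891,  0.00055355,  0.00061856,
       -0.00037033]), 'tau': array([ 1.45045942e-03, -6.12645936e+01, -2.58184683e+01,  6.92514726e-02,
        4.82196989e-02, -1.06947061e-04]), 'eef_pos': array([ 153.86736725, -605.4744609 ,  190.27528496]), 'tcp_rot': array([-3.14049799e+00, -1.30912509e-04,  2.48779021e-01]), 'ft_force': array([-0.33119591, -0.47359889,  0.18211035]), 'moment': array([ 0.00876505, -0.0432371 , -0.03760545]), 'opening': 0.9993631104601131}
scene {'vfov': 55.92284812452915, 'cx': 322.23780497173465, 'cy': 198.80522731566253, 'k1': 0.02988840276597528, 'world_from_camera': array([[-4.64728168e-01,  6.89347159e-01, -5.55723154e-01,
         1.12471431e+03],
       [ 8.85452002e-01,  3.62918353e-01, -2.90284380e-01,
         2.58626605e+02],
       [ 1.57541919e-03, -6.26969507e-01, -7.79042204e-01,
         7.59701170e+02],
       [ 0.00000000e+00,  0.00000000e+00,  0.00000000e+00,
         1.00000000e+00]])}
top {'vfov': 56.20338586954533, 'cx': 317.327612485279, 'cy': 199.67877004741055, 'k1': 0.011607598161831753, 'world_from_camera': array([[ 1.73154378e-02, -9.80442835e-01,  1.96040868e-01,
         4.44781360e+02],
       [-9.99790784e-01, -1.91135983e-02, -7.28406996e-03,
         1.11555744e+01],
       [ 1.08886606e-02, -1.95873727e-01, -9.80568672e-01,
         9.25048049e+02],
       [ 0.00000000e+00,  0.00000000e+00,  0.00000000e+00,
         1.00000000e+00]])}
0.1
```

View pics/scene0.png

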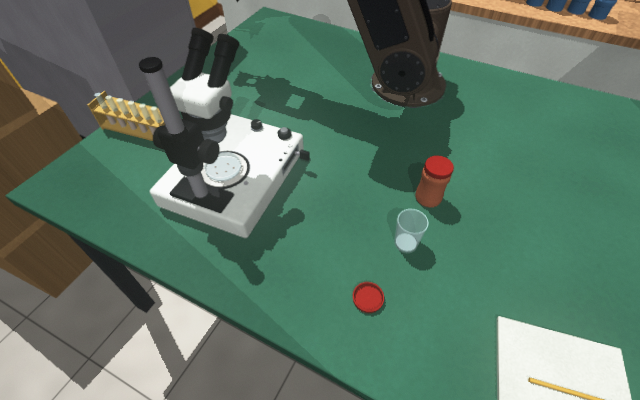

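View pics/top0.png

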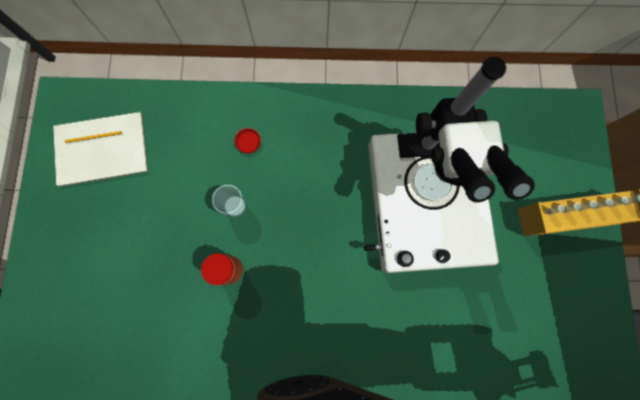

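The scene view shows the scope at left, with the lever paddle near (304,155), the button at (284,132) and the dimmer at (257,125). In the top view the paddle is near (370,247), the lamp button near (405,258) and the dimmer near (442,256). The dish, jar, beaker and lid are well away from the lever, and I'll zoom in to measure.

```bash
cat > h.py <<'E'
import cv2,numpy as np
from cell import env, read_camera, get_calibration
def rays(c,px):
    px=np.atleast_2d(np.array(px,float)); f=200/np.tan(np.radians(c['vfov']/2))
    u=(px-[c['cx'],c['cy']])/f; s=u.copy()
    for _ in range(20): s=u/(1+c['k1']*(s**2).sum(1,keepdims=True))
    d=np.c_[s,np.ones(len(s))]; T=c['world_from_camera']
    return T[:3,3], d@T[:3,:3].T
def onz(c,px,z):
    o,d=rays(c,px); return o+d*((z-o[2])/d[:,2])[:,None]
def proj(c,P):
    T=c['world_from_camera'];P=np.atleast_2d(P); q=(P-T[:3,3])@T[:3,:3]; s=q[:,:2]/q[:,2:]
    f=200/np.tan(np.radians(c['vfov']/2)); return s*(1+c['k1']*(s**2).sum(1,keepdims=True))*f+[c['cx'],c['cy']]
E
python3 - <<'E'
from h import *
im=cv2.imread('pics/top0.png'); 
c=im[120:285,350:510]; cv2.imwrite('pics/topz.png',cv2.resize(c,None,fx=3.6,fy=3.6,interpolation=cv2.INTER_CUBIC)[:600])
im=cv2.imread('pics/scene0.png'); 
c=im[100:240,150:320]; cv2.imwrite('pics/scz.png',cv2.resize(c,None,fx=4,fy=4,interpolation=cv2.INTER_CUBIC))
E
```

```text
(no output)
```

View pics/topz.png

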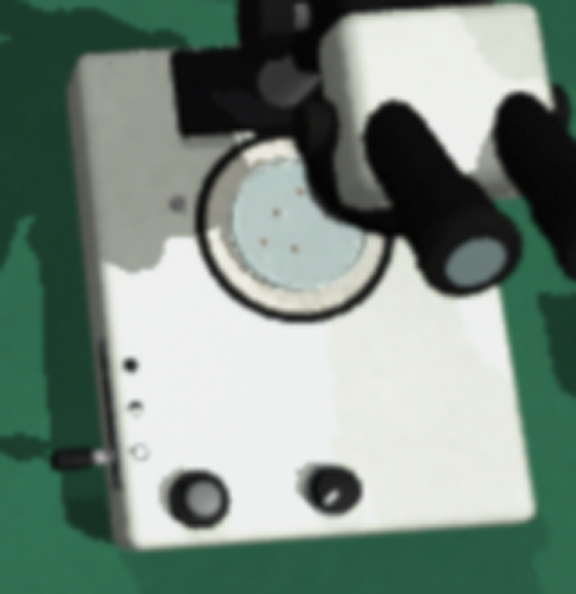

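View pics/scz.png

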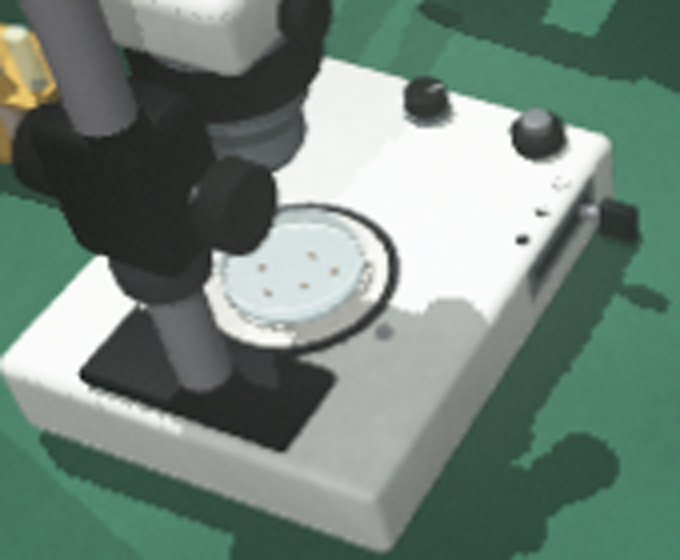

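Run:
```python
from h import *
ct,cs=get_calibration('top'),get_calibration('scene')
T=lambda x,y:(350+(x+.5)/3.6-.5,120+(y+.5)/3.6-.5)
S=lambda x,y:(150+(x+.5)/4-.5,100+(y+.5)/4-.5)
# white-ish base mask in the top picture: depth based height
d=np.load('pics/top0.npy')
yy,xx=np.mgrid[0:400,0:640]; px=np.c_[xx.ravel(),yy.ravel()]
o,r=rays(ct,px); P=(o+r*d.ravel()[:,None]).reshape(400,640,3)
im=cv2.imread('pics/top0.png')
m=(abs(P[...,2]-70)<8)&(d>0); m=m.astype(np.uint8)
n,l,st,ce=cv2.connectedComponentsWithStats(m); i=1+st[1:,4].argmax(); print(st[i],ce[i])
cnt=max(cv2.findContours((l==i).astype(np.uint8),0,1)[0],key=cv2.contourArea).reshape(-1,2)
W=onz(ct,cnt,70)[:,:2]
print('median top z',np.median(P[l==i][:,2]))
print('bench z',np.median(P[300:330,300:360,2]))
rect=cv2.minAreaRect(W.astype(np.float32)); print(rect)
# disc/ button / dimmer
def tri(a,b):
    o1,d1=rays(ct,[a]);o2,d2=rays(cs,[b]);d1=d1[0];d2=d2[0]
    k=np.linalg.lstsq(np.c_[d1,-d2],o2-o1,rcond=None)[0]
    p,q=o1+k[0]*d1,o2+k[1]*d2; return (p+q)/2,np.linalg.norm(p-q)
for n,a,b in [('button',T(204,498),S(541,118)),('dmark',T(334,496),S(434,90)),('paddle',T(68,460),S(620,220)),
  ('disc0',T(140,452),S(561,184)),('disc1',T(136,407),S(541,212)),('disc2',T(131,365),S(522,240)),('FL',T(132,546),S(606,143)),('RL',T(78,58),S(378,503))]:
    print(n,*[np.round(v,1) for v in tri(a,b)], 'z70',onz(ct,[a],70).round(1)[0,:2],onz(cs,[b],70).round(1)[0,:2])
```

```text
[  371   134   127   138 10732] [426.90104361 213.75680209]
median top z 71.00273291937361
bench z 0.902867232236531
((626.692138671875, -263.27459716796875), (326.5123596191406, 257.529541015625), 5.090729236602783)
button [ 483.4 -191.6   91.6] 3.9 z70 [ 485.2 -198.7] [ 462.4 -204. ]
dmark [ 486.8 -274.4   85.4] 1.9 z70 [ 488.  -280.6] [ 472.2 -285.5]
paddle [ 508.7 -116.1   52.7] 0.3 z70 [ 507.4 -113.5] [ 523.8 -107.1]
disc0 [ 513.  -158.5   70.4] 1.0 z70 [ 513.2 -159.1] [ 512.6 -158.2]
disc1 [ 541.5 -156.7   70.1] 1.0 z70 [ 541.7 -157.1] [ 541.4 -156.2]
disc2 [ 568.6 -154.3   69.5] 0.6 z70 [ 568.6 -154.4] [ 568.9 -153.7]
FL [ 455.3 -155.6   61.5] 2.4 z70 [ 454.8 -152.9] [ 463.7 -151.8]
RL [ 777.4 -122.2   62.9] 3.4 z70 [ 775.5 -122.7] [ 780.5 -116.6]
```

```bash
cat >> h.py <<'E'
C=np.array([627.2,-263.9]); A=np.radians(5.0)
def F(x,y): c,s=np.cos(A),np.sin(A); return C+[c*x-s*y,s*x+c*y]
def inF(p): c,s=np.cos(A),np.sin(A); d=np.array(p[:2])-C; return np.array([c*d[0]+s*d[1],-s*d[0]+c*d[1]])
def shift(pos,rpy,tgt):
    from scipy.spatial.transform import Rotation as R
    r=R.from_euler('xyz',rpy); return r.inv().apply(np.array(tgt)-pos)
def turn(rpy,rpy2):
    from scipy.spatial.transform import Rotation as R
    return (R.from_euler('xyz',rpy).inv()*R.from_euler('xyz',rpy2)).as_rotvec()
E
python3 - <<'E'
from h import *
p=[153.923,-605.77,190.861]; rpy=[np.pi,0,.2488]
for z in (190,130,42): print(F(-141,158),shift(p,rpy,[*F(-141,158),z]).round(1))
print(turn(rpy,[np.pi,0,A]))
E
```

```text
[ 472.96594021 -118.79019743] [ 429.1 -393.4    0.9]
[ 472.96594021 -118.79019743] [ 429.1 -393.4   60.9]
[ 472.96594021 -118.79019743] [ 429.1 -393.4  148.9]
[ 0.00000000e+00 -1.97821530e-17  1.61533537e-01]
```

Call:
{"api": "arm_command", "payload": {
  "targets": [
    [[0,0,0.08],[0.045,-0.041,0],255],
    [[0,0,0.16],[0.085,-0.078,0],255],
    [[0,0,0.16],[0.125,-0.115,0],255],
    [[0,0,0.16],[0.16,-0.147,0],255],
    [[0,0,0.16],[0.195,-0.179,0],255],
    [[0,0,0.16],[0.23,-0.211,0],255],
    [[0,0,0.16],[0.265,-0.243,0],255],
    [[0,0,0.16],[0.3,-0.275,0],255]
  ]
}}

```text
t: 0.9
eef_pos: [373.8, -269.4, 190.8]
tcp_rot: [3.141, -0.0, 0.088]
ft_force: [-0.8, 0.0, 0.6]
opening: 0.381
```

Call:
{"api": "arm_command", "payload": {
  "targets": [
    [[0,0,0],[0,0,0],255]
  ]
}}

```text
t: 1.0
eef_pos: [375.1, -266.9, 190.8]
tcp_rot: [-3.141, -0.0, 0.094]
ft_force: [-0.3, -0.1, 0.1]
opening: 0.301
```

Run:
```python
from h import *
s=env.state(); print(s['t'],s['eef_pos'],s['tcp_rot'],s['opening'])
print(shift(s['eef_pos'],s['tcp_rot'],[*F(-141,158),130]).round(1),turn(s['tcp_rot'],[np.pi,0,A]))
```

```text
1.0 [ 375.05346549 -266.85854711  190.82789646] [-3.14074727e+00 -9.55891498e-06  9.42587413e-02] 0.30065319348875175
[ 111.4 -138.1   60.9] [-8.45408688e-04 -6.60331370e-06  6.99228229e-03]
```

Call:
{"api": "arm_command", "payload": {
  "targets": [
    [[0,0,0],[0.03,-0.037,0],255],
    [[0,0,0],[0.06,-0.074,0],255],
    [[0,0,0],[0.085,-0.105,0],255],
    [[0,0,0],[0.111,-0.138,0.02],255],
    [[0,0,0],[0.111,-0.138,0.05],255],
    [[0,0,0],[0.111,-0.138,0.06],255],
    [[0,0,0],[0.111,-0.138,0.06],255],
    [[0,0,0],[0.111,-0.138,0.06],255]
  ]
}}

```text
t: 1.8
eef_pos: [471.5, -124.9, 131.5]
tcp_rot: [3.141, -0.0, 0.087]
ft_force: [0.6, -0.2, -0.0]
opening: 0.002
```

Run:
```python
from h import *
s=env.state(); print(s['t'],s['eef_pos'],s['tcp_rot'],s['opening'],s['ft_force'])
print(inF(s['eef_pos']),shift(s['eef_pos'],s['tcp_rot'],[*F(-141,158),42]).round(1),turn(s['tcp_rot'],[np.pi,0,A]))
for n in ('wrist','top','scene'):
    im,_=read_camera(n); cv2.imwrite(f'pics/{n}1.png',im)
    c=get_calibration(n)
    print(n,proj(c,[[*F(-105,158),52],[*F(-137,85),90],s['eef_pos']]).round(0).tolist())
```

```text
1.8 [ 471.50069451 -124.9093448   131.48055527] [ 3.14127984e+00 -3.07102052e-04  8.74534175e-02] 0.0018298411086353243 [ 0.63930818 -0.16316388 -0.00941316]
[-142.99298884  152.03184241] [ 2.  -6.  89.5] [ 0.00031279 -0.00030713  0.00018691]
wrist [[313.0, 158.0], [403.0, 205.0], [319.0, 233.0]]
top [[368.0, 247.0], [405.0, 258.0], [378.0, 263.0]]
scene [[305.0, 155.0], [284.0, 129.0], [308.0, 122.0]]
```

View pics/wrist1.png

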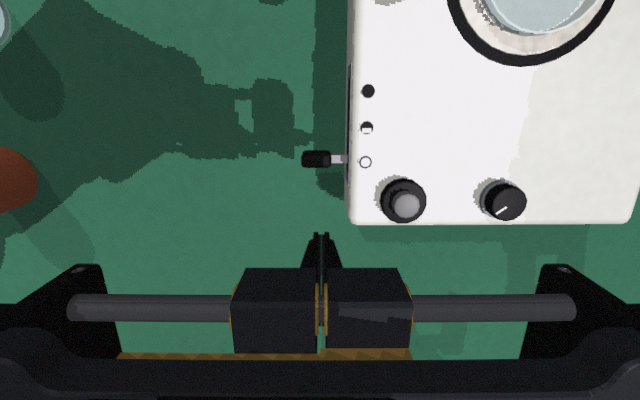

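View pics/scene1.png

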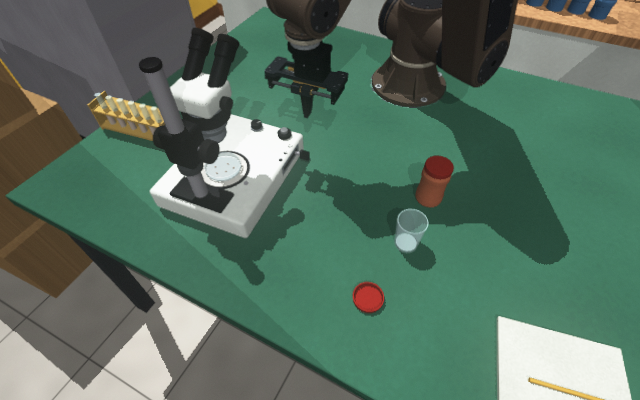

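The wrist view shows the paddle at (316,159), 2–3 px from the predicted (313,158). The discs are at (367,91), (367,127) and (365,161), the button at (404,203) and the fingertips at (320,235). The frame holds. Next I settle and descend in front of the paddle.

Call:
{"api": "arm_command", "payload": {
  "targets": [
    [[0,0,0],[0,0,0],255]
  ]
}}

```text
t: 2.05
eef_pos: [471.6, -124.4, 131.6]
tcp_rot: [3.141, -0.001, 0.088]
ft_force: [-0.4, 0.3, 0.3]
opening: 0.007
```

Run:
```python
from h import *
s=env.state(); print(s['t'],s['eef_pos'],s['tcp_rot'],s['opening'],s['ft_force'])
print(inF(s['eef_pos']),shift(s['eef_pos'],s['tcp_rot'],[*F(-141,158),42]).round(1))
c=get_calibration('wrist')
print('paddle',inF(onz(c,[[316,159]],60)[0]),'disc0',inF(onz(c,[[365,161]],70)[0]),'disc2',inF(onz(c,[[368,91]],70)[0]),'btn',inF(onz(c,[[405,204]],90)[0]))
```

```text
2.05 [ 471.5923031  -124.43192109  131.59107274] [ 3.14090722e+00 -1.18263622e-03  8.79439983e-02] 0.0071094267823436 [-0.40017589  0.29694377  0.31430606]
[-142.86011862  152.49946516] [ 1.8 -5.6 89.6]
paddle [-104.82724162  155.3843683 ] disc0 [-104.7263683   114.44535814] disc2 [-49.50180679 114.39999635] btn [-135.83262241   83.73371209]
```

Call:
{"api": "arm_command", "payload": {
  "targets": [
    [[0,0,0],[0.002,-0.004,0.03],255],
    [[0,0,0],[0.002,-0.004,0.06],255],
    [[0,0,0],[0.002,-0.004,0.08],255],
    [[0,0,0],[0.002,-0.004,0.09],255],
    [[0,0,0],[0.002,-0.004,0.09],255],
    [[0,0,0],[0.002,-0.004,0.09],255]
  ]
}}

```text
t: 2.65
eef_pos: [473.5, -120.0, 41.6]
tcp_rot: [3.141, -0.001, 0.089]
ft_force: [0.3, 0.8, -0.5]
opening: 0.005
```

Run:
```python
from h import *
s=env.state(); print(s['t'],s['eef_pos'],s['tcp_rot'],s['opening'],s['ft_force'],inF(s['eef_pos']))
for n in ('wrist','scene'):
    im,_=read_camera(n); cv2.imwrite(f'pics/{n}2.png',im if n=='wrist' else cv2.resize(im[60:240,150:400],None,fx=3,fy=3))
```

```text
2.65 [ 473.52530665 -119.99878814   41.55980998] [ 3.14108036e+00 -8.29080760e-04  8.86756110e-02] 0.005120431016493047 [ 0.25212513  0.84856813 -0.46959547] [-140.54809774  156.74725635]
```

View pics/wrist2.png

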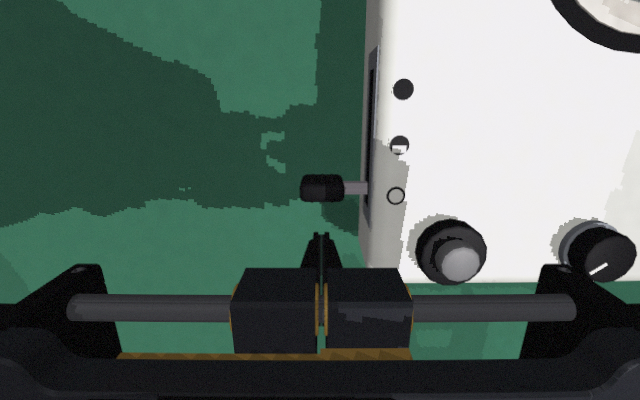

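View pics/scene2.png

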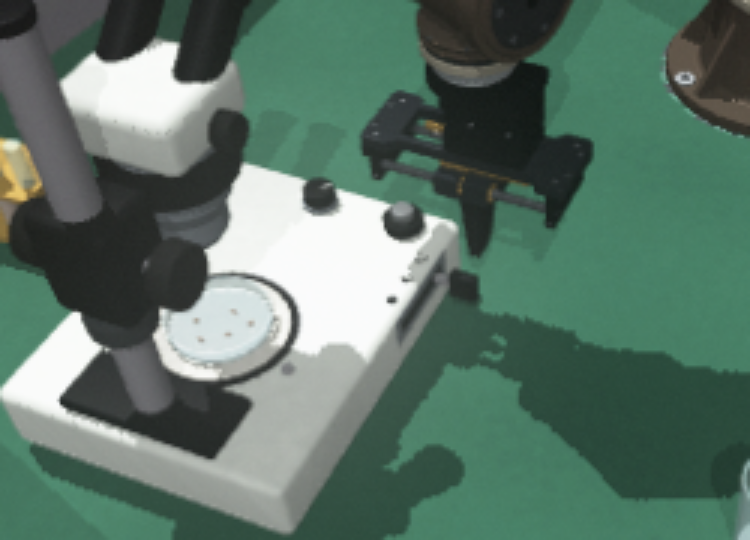

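The fingertips at (321,235) line up with the paddle at (322,188), with clear space between. Now I start the gentle push.

Call:
{"api": "arm_command", "payload": {
  "targets": [
    [[0,0,0],[0.008,0,0],255],
    [[0,0,0],[0.014,0,0],255],
    [[0,0,0],[0.017,0,0],255],
    [[0,0,0],[0.02,0,0],255],
    [[0,0,0],[0.022,0,0],255],
    [[0,0,0],[0.024,0,0],255]
  ]
}}

```text
t: 3.35
eef_pos: [495.8, -117.4, 41.1]
tcp_rot: [-3.141, 0.003, 0.089]
ft_force: [-9.8, -2.1, 12.9]
opening: 0.004
```

Call:
{"api": "arm_command", "payload": {
  "targets": [
    [[0,0,0],[0.002,0,0],255],
    [[0,0,0],[0.004,0,0],255],
    [[0,0,0],[0.006,0,0],255]
  ]
}}

```text
t: 3.65
eef_pos: [501.2, -116.9, 41.3]
tcp_rot: [-3.141, 0.004, 0.089]
ft_force: [-12.2, -1.8, 16.3]
opening: 0.003
```

Call:
{"api": "arm_command", "payload": {
  "targets": [
    [[0,0,0],[0.002,0,0],255],
    [[0,0,0],[0.004,0,0],255],
    [[0,0,0],[0.006,0,0],255]
  ]
}}

```text
t: 3.95
eef_pos: [507.0, -116.3, 41.3]
tcp_rot: [-3.141, 0.004, 0.089]
ft_force: [-13.2, -2.1, 15.4]
opening: 0.007
```

Run:
```python
from h import *
s=env.state(); print(s['t'],s['eef_pos'],s['ft_force'],inF(s['eef_pos']))
im,_=read_camera('wrist'); cv2.imwrite(f'pics/wrist3.png',im)
```

```text
3.95 [ 506.96034586 -116.32989203   41.28991595] [-13.15234423  -2.07004584  15.41809618] [-106.92052358  157.48813552]
```

View pics/wrist3.png

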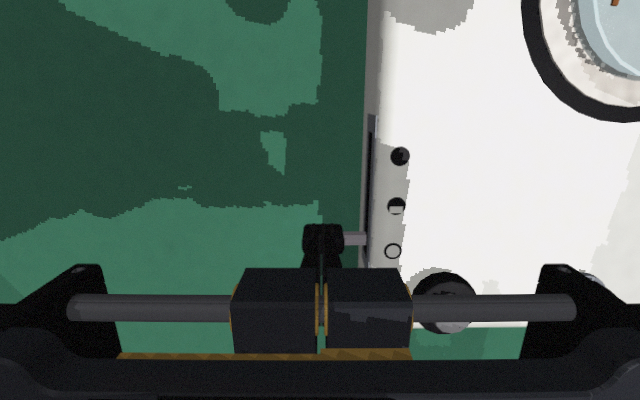

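Run:
```python
from h import *
c=get_calibration('wrist'); s=env.state()
for d in (0,3,6,10,14): print(d,proj(c,[[*F(-99+d,158),65],[*F(-99+d,158),39],[*F(-105+d,136),52],[*F(-105,115),70]]).round(0).tolist())
print(c['world_from_camera'].round(3).tolist())
print(proj(c,[s['eef_pos'],s['eef_pos']+[0,0,19],s['eef_pos']+[10,0,0],s['eef_pos']+[10,0,25]]).round())
```

```text
0 [[318.0, 237.0], [318.0, 221.0], [352.0, 237.0], [391.0, 250.0]]
3 [[318.0, 232.0], [318.0, 217.0], [352.0, 233.0], [391.0, 250.0]]
6 [[318.0, 228.0], [318.0, 213.0], [352.0, 229.0], [391.0, 250.0]]
10 [[318.0, 221.0], [318.0, 207.0], [353.0, 223.0], [391.0, 250.0]]
14 [[318.0, 215.0], [318.0, 201.0], [353.0, 217.0], [391.0, 250.0]]
[[0.089, -0.949, -0.302, 592.181], [-0.996, -0.085, -0.026, -110.226], [-0.001, 0.303, -0.953, 235.043], [0.0, 0.0, 0.0, 1.0]]
[[319. 233.]
 [319. 245.]
 [320. 219.]
 [320. 234.]]
```

Run:
```python
from h import *
out=[]
im,_=read_camera('top'); a=cv2.imread('pics/top0.png'); sl=np.s_[205:285,340:440]
t=np.hstack([cv2.resize(x[sl],None,fx=3.9,fy=3.9,interpolation=cv2.INTER_CUBIC) for x in (a,im)])
cv2.imwrite('pics/top4.png',t)
im,_=read_camera('scene'); a=cv2.imread('pics/scene0.png'); sl=np.s_[80:200,240:340]
t=np.hstack([cv2.resize(x[sl],None,fx=4,fy=4,interpolation=cv2.INTER_CUBIC) for x in (a,im)])
cv2.imwrite('pics/scene4.png',t)
im,_=read_camera('wrist'); cv2.imwrite('pics/wrist4.png',cv2.resize(im[150:300,260:420],None,fx=4,fy=4,interpolation=cv2.INTER_CUBIC))
s=env.state(); print(s['t'],s['eef_pos'],s['ft_force'],s['moment'])
```

```text
4.15 [ 507.19789991 -116.33716039   41.29609122] [-11.9274319   -2.16524603  15.3614358 ] [-0.3135981   2.14402832  0.01985644]
```

View pics/top4.png

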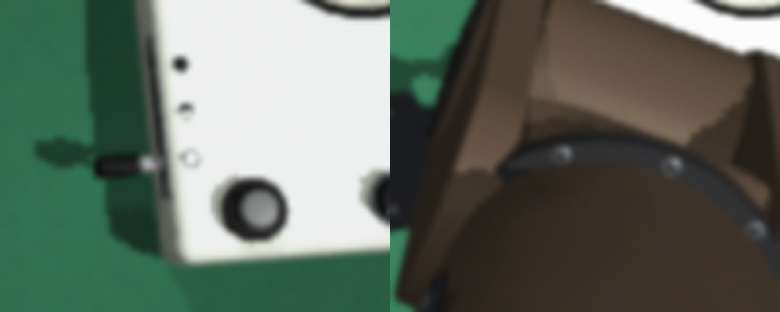

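View pics/scene4.png

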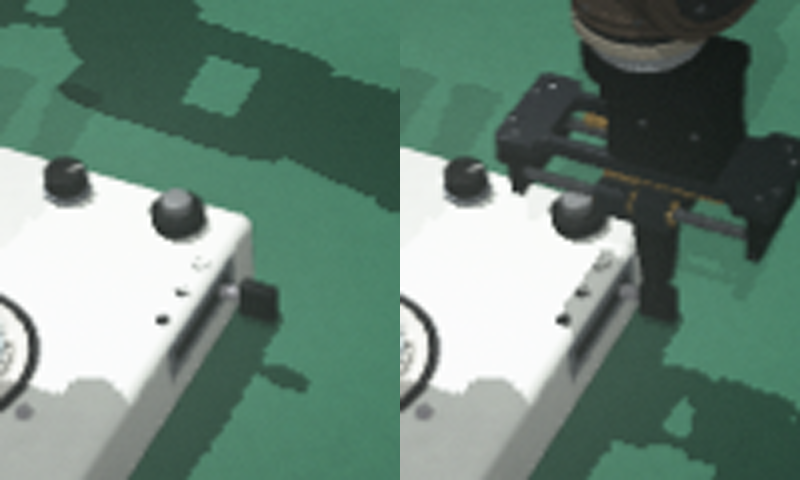

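View pics/wrist4.png

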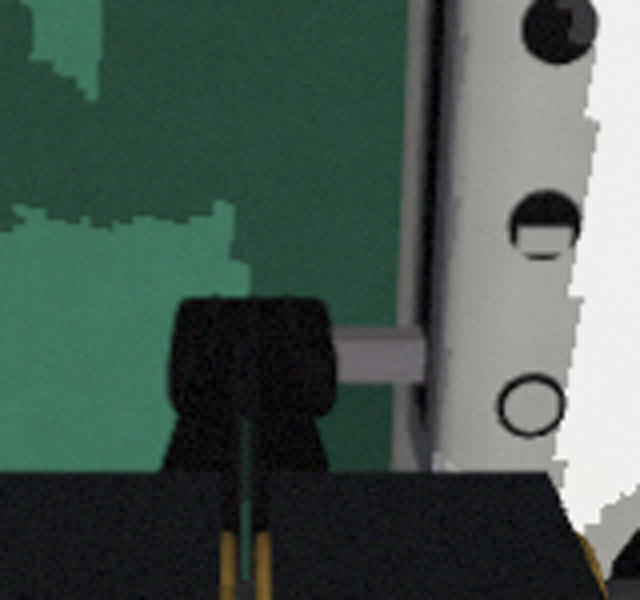

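Run:
```python
from h import *
im,d=read_camera('wrist'); c=get_calibration('wrist')
crop=im[200:275,285:380].astype(float); g=np.clip((crop/255)**.4*255,0,255).astype(np.uint8)
cv2.imwrite('pics/w5.png',cv2.resize(g,None,fx=8,fy=8,interpolation=cv2.INTER_CUBIC)[:600,:800])
for u in (310,316,320,325,332):
  print(u)
  for v in range(216,268,4):
    if d[v,u]>0:
        o,r=rays(c,[[u,v]]); P=o+r[0]*d[v,u]; print('  ',v,inF(P).round(0),P[2].round(0),end=';')
  print()
s=env.state(); print(s['joints'],s['eef_pos'],s['ft_force'])
```

```text
310
   216 [-110.  165.] -1.0;   220 [-113.  165.] 1.0;   224 [-100.  163.] 43.0;   228 [-100.  163.] 49.0;   232 [-99. 163.] 57.0;   236 [-100.  163.] 62.0;   240 [-95. 162.] 77.0;   244 [-95. 162.] 82.0;   248 [-96. 162.] 86.0;   252 [-96. 162.] 91.0;   256 [-95. 162.] 96.0;   260 [-96. 161.] 100.0;   264 [-95. 161.] 104.0;
316
   216 [-110.  160.] 0.0;   220 [-114.  160.] -0.0;   224 [-100.  159.] 43.0;   228 [-99. 159.] 50.0;   232 [-95. 159.] 66.0;   236 [-95. 159.] 72.0;   240 [-95. 159.] 77.0;   244 [-95. 159.] 82.0;   248 [-95. 159.] 87.0;   252 [-95. 159.] 92.0;   256 [-95. 159.] 96.0;   260 [-95. 159.] 100.0;   264 [-95. 158.] 104.0;
320
   216 [-110.  157.] -0.0;   220 [-114.  157.] -0.0;   224 [-100.  157.] 43.0;   228 [-99. 157.] 51.0;   232 [-99. 157.] 57.0;   236 [-97. 157.] 67.0;   240 [-97. 157.] 74.0;   244 [-97. 157.] 79.0;   248 [-97. 157.] 84.0;   252 [-97. 157.] 89.0;   256 [-97. 157.] 93.0;   260 [-97. 157.] 97.0;   264 [-97. 157.] 102.0;
325
   216 [-110.  153.] 1.0;   220 [-114.  153.] -1.0;   224 [-100.  153.] 43.0;   228 [-99. 154.] 50.0;   232 [-95. 154.] 66.0;   236 [-95. 154.] 72.0;   240 [-95. 154.] 77.0;   244 [-96. 154.] 82.0;   248 [-95. 154.] 87.0;   252 [-95. 154.] 92.0;   256 [-95. 154.] 96.0;   260 [-95. 154.] 100.0;   264 [-95. 154.] 104.0;
332
   216 [-110.  147.] 1.0;   220 [-114.  147.] -0.0;   224 [-99. 149.] 44.0;   228 [-99. 149.] 51.0;   232 [-100.  149.] 56.0;   236 [-99. 149.] 63.0;   240 [-96. 150.] 76.0;   248 [-95. 150.] 87.0;   252 [-95. 150.] 92.0;   256 [-95. 151.] 96.0;   260 [-96. 151.] 100.0;   264 [-95. 151.] 105.0;
[-3.51999221e-01  5.57346874e-01  1.95545643e+00 -1.23837181e-03
  6.32368697e-01  1.13057293e+00] [ 507.19663414 -116.3171502    41.28833357] [-12.41385102  -2.05138182  14.38039928]
```

View pics/w5.png

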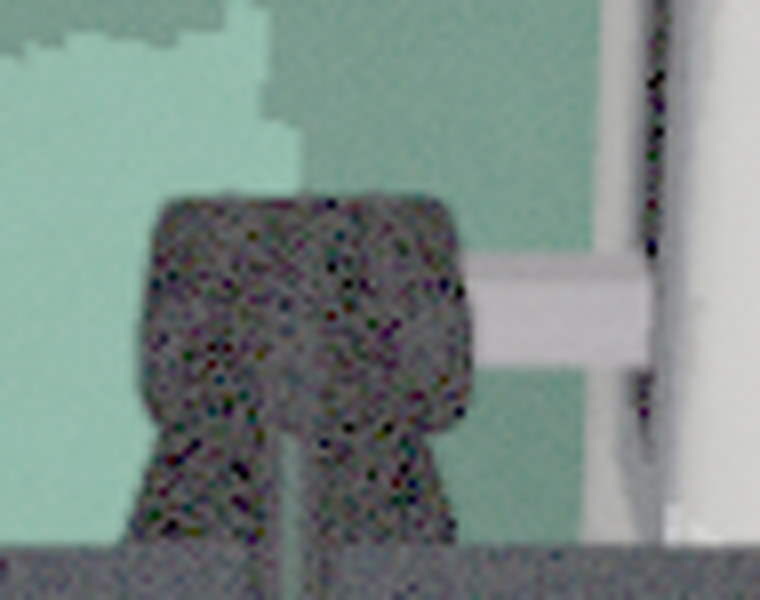

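Run:
```python
from h import *
c=get_calibration('scene')
for z in (0,10,20,25): print(proj(c,[[473.5,-120,41.6+z],[471.6,-124.4,131.6+z]]).round(1).tolist())
im=cv2.imread('pics/scene1.png')[60:160,250:350]
cv2.imwrite('pics/s1z.png',cv2.resize(im,None,fx=6,fy=6,interpolation=cv2.INTER_CUBIC))
```

```text
[[309.9, 149.1], [307.9, 122.3]]
[[309.8, 146.4], [307.8, 119.2]]
[[309.7, 143.6], [307.7, 116.0]]
[[309.7, 142.2], [307.6, 114.4]]
```

View pics/s1z.png

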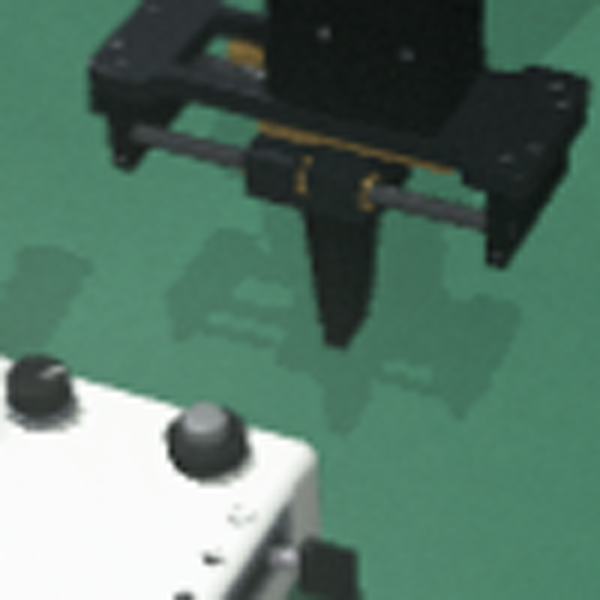

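The gamma-lifted wrist view and depth show the fingertip end at z≈66, resting on top of the paddle at (320,232). Its reported TCP z is 41, so the real tip sits about 24 mm above the TCP. The stem at (357,239) hasn't moved. I'll check how low the gripper parts hang before lowering further.

Run:
```python
from h import *
im,d=read_camera('wrist'); c=get_calibration('wrist'); s=env.state()
yy,xx=np.mgrid[0:400,0:640]; o,r=rays(c,np.c_[xx.ravel(),yy.ravel()])
P=(o+r*d.ravel()[:,None]).reshape(400,640,3); ok=(d>0)
Q=P-s['eef_pos']; cc,ss=np.cos(A),np.sin(A)
qx=cc*Q[...,0]+ss*Q[...,1]; qy=-ss*Q[...,0]+cc*Q[...,1]; qz=Q[...,2]
m=ok&(P[...,2]>95-24*0)&(yy>230)
for lo in range(-100,100,10):
    k=m&(qy>=lo)&(qy<lo+10)
    if k.sum()>20: print(lo,'minz rel TCP',np.percentile(qz[k],1).round(0),'x at low',qx[k&(qz<np.percentile(qz[k],3))].mean().round(0),'xmax',np.percentile(qx[k],99).round(0),k.sum())
k=ok&(yy>228)&(qz>20)&(qz<60)&(abs(qy)<20)&(P[...,2]>66); 
for z in range(22,60,4):
    kk=k&(qz>=z)&(qz<z+4); 
    if kk.any(): print(z,'y',qy[kk].min().round(1),qy[kk].max().round(1),'x',np.percentile(qx[kk],[5,50,95]).round(1))
b=ok&(abs(P[...,2]-91)<8)&(xx>400)&(xx<500)&(yy>250); print(d[295:335:6,430:480:8].round(0));
```

```text
-90 minz rel TCP 103.0 x at low 34.0 xmax 35.0 556
-80 minz rel TCP 103.0 x at low 16.0 xmax 35.0 5975
-70 minz rel TCP 115.0 x at low 30.0 xmax 35.0 4791
-60 minz rel TCP 114.0 x at low 30.0 xmax 31.0 2804
-50 minz rel TCP 114.0 x at low 30.0 xmax 31.0 2726
-40 minz rel TCP 114.0 x at low 30.0 xmax 30.0 2711
-30 minz rel TCP 108.0 x at low 35.0 xmax 36.0 3811
-20 minz rel TCP 107.0 x at low 32.0 xmax 36.0 5120
-10 minz rel TCP 57.0 x at low 11.0 xmax 36.0 5163
0 minz rel TCP 57.0 x at low 11.0 xmax 36.0 5367
10 minz rel TCP 108.0 x at low 35.0 xmax 36.0 5111
20 minz rel TCP 110.0 x at low 35.0 xmax 35.0 3293
30 minz rel TCP 115.0 x at low 30.0 xmax 30.0 2919
40 minz rel TCP 115.0 x at low 30.0 xmax 31.0 2958
50 minz rel TCP 115.0 x at low 30.0 xmax 30.0 3277
60 minz rel TCP 115.0 x at low 30.0 xmax 35.0 4312
70 minz rel TCP 103.0 x at low 19.0 xmax 35.0 5952
80 minz rel TCP 103.0 x at low 34.0 xmax 35.0 109
22 y -12.9 7.6 x [ 2.8  9.7 11.9]
26 y -5.5 3.3 x [ 9.7 11.2 11.7]
30 y -5.4 4.3 x [ 9.6 11.2 11.8]
34 y -8.1 5.9 x [ 9.5 11.3 11.8]
38 y -8.5 6.2 x [ 9.7 11.3 11.8]
42 y -8.9 7.1 x [ 9.9 11.3 11.9]
46 y -9.8 7.5 x [ 9.9 11.4 11.9]
50 y -10.1 7.8 x [10.  11.4 11.9]
54 y -10.7 8.0 x [ 9.9 11.3 11.9]
58 y -10.2 8.4 x [ 9.8 11.4 11.9]
[[ 93.  92.  93.  92.  93.  92.  92.]
 [ 89.  89.  89.  91.  90.  90.  89.]
 [ 89.  90.  89.  88.  88.  89.  89.]
 [ 90.  87.  89.  89.  89.  88.  89.]
 [ 89.  89.  89.  88.  89.  89.  89.]
 [185. 174. 172. 173. 173. 201. 200.]
 [284. 185. 176. 175. 285. 284. 285.]]
```

The body also hangs about 25 mm higher than stated: its lowest point is at TCP+103, where the spec gives +78. So the reported z is about 24 mm low throughout. I lift, back off and come down at a reported z≈18, which puts the true tip at about 42.

Call:
{"api": "arm_command", "payload": {
  "targets": [
    [[0,0,0],[0,0,-0.02],255],
    [[0,0,0],[-0.01,0,-0.03],255],
    [[0,0,0],[-0.034,0,-0.03],255],
    [[0,0,0],[-0.036,0,-0.02],255],
    [[0,0,0],[-0.036,0,0],255],
    [[0,0,0],[-0.036,0,0.015],255],
    [[0,0,0],[-0.036,0,0.023],255],
    [[0,0,0],[-0.036,0,0.023],255]
  ]
}}

```text
t: 5.05
eef_pos: [472.7, -119.6, 16.7]
tcp_rot: [-3.141, 0.002, 0.089]
ft_force: [-0.7, 0.1, -0.3]
opening: 0.003
```

Run:
```python
from h import *
im,d=read_camera('wrist'); c=get_calibration('wrist'); s=env.state()
print(s['t'],s['eef_pos'],s['tcp_rot'],s['ft_force'],inF(s['eef_pos']))
cv2.imwrite('pics/w6.png',im)
print('stem d0',proj(c,[[*F(-105,136),52],[*F(-105,115),70],[*F(-99,158),65]]).round(0).tolist())
for v in range(200,262,4):
    o,r=rays(c,[[316,v]]); P=o+r[0]*d[v,316]; print(v,inF(P).round(0),P[2].round(0),end='; ')
im,_=read_camera('scene');cv2.imwrite('pics/s6.png',cv2.resize(im[60:200,230:370],None,fx=4,fy=4,interpolation=cv2.INTER_CUBIC))
```

```text
5.1 [ 473.02651908 -119.66554904   17.40975457] [-3.14122981e+00  8.68537721e-04  8.88137387e-02] [ 0.61611088 -0.94710712  0.06786003] [-141.01594358  157.12269957]
stem d0 [[358.0, 197.0], [405.0, 208.0], [317.0, 193.0]]
200 [-102.  158.] 66.0; 204 [-105.  158.] 66.0; 208 [-106.  158.] 67.0; 212 [-109.  158.] 66.0; 216 [-135.  159.] 1.0; 220 [-138.  159.] 1.0; 224 [-141.  159.] 1.0; 228 [-145.  159.] 0.0; 232 [-129.  159.] 43.0; 236 [-130.  159.] 48.0; 240 [-130.  159.] 54.0; 244 [-129.  158.] 59.0; 248 [-129.  158.] 64.0; 252 [-130.  158.] 68.0; 256 [-130.  158.] 73.0; 260 [-129.  158.] 77.0;
```

View pics/w6.png

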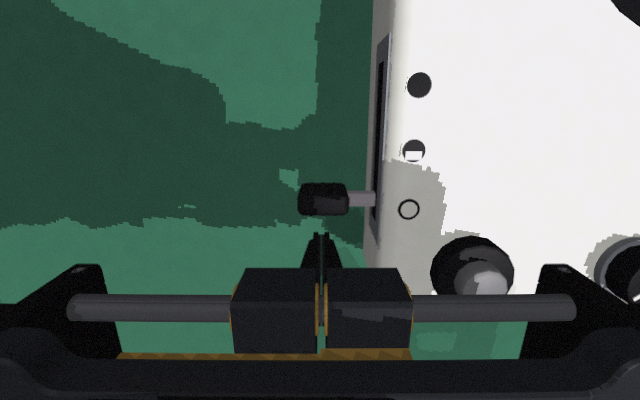

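View pics/s6.png

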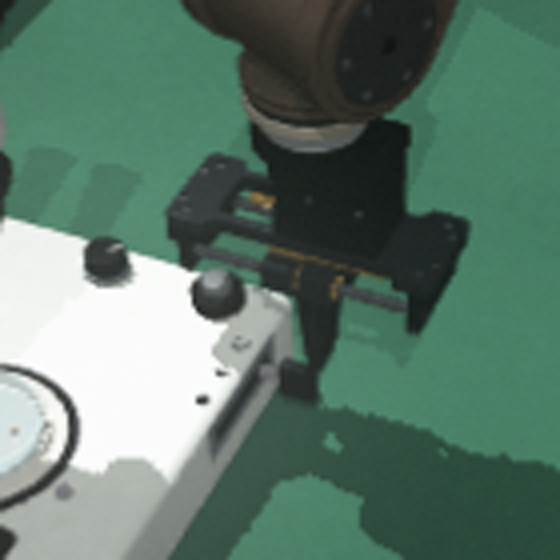

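The wrist view has the paddle at (323,199) and the fingertips at (320,235). The tip is at z≈43 with its front face about 18 mm ahead of the paddle, and nothing overlaps this time. I push gently.

Call:
{"api": "arm_command", "payload": {
  "targets": [
    [[0,0,0],[0.007,0,0],255],
    [[0,0,0],[0.012,0,0],255],
    [[0,0,0],[0.015,0,0],255],
    [[0,0,0],[0.018,0,0],255],
    [[0,0,0],[0.02,0,0],255],
    [[0,0,0],[0.022,0,0],255],
    [[0,0,0],[0.024,0,0],255]
  ]
}}

```text
t: 5.85
eef_pos: [493.8, -117.5, 17.8]
tcp_rot: [-3.14, 0.006, 0.089]
ft_force: [-15.9, -7.0, 10.1]
opening: 0.0
```

Call:
{"api": "arm_command", "payload": {
  "targets": [
    [[0,0,0],[0.002,0,0],255],
    [[0,0,0],[0.004,0,0],255],
    [[0,0,0],[0.006,0,0],255]
  ]
}}

```text
t: 6.15
eef_pos: [501.2, -116.9, 17.9]
tcp_rot: [-3.141, 0.004, 0.089]
ft_force: [-8.0, -2.9, 5.7]
opening: 0.006
```

Call:
{"api": "arm_command", "payload": {
  "targets": [
    [[0,0,0],[0.002,0,0],255],
    [[0,0,0],[0.004,0,0],255],
    [[0,0,0],[0.006,0,0],255]
  ]
}}

```text
t: 6.45
eef_pos: [508.0, -116.4, 17.9]
tcp_rot: [-3.141, 0.002, 0.089]
ft_force: [-5.0, -1.2, 3.3]
opening: 0.005
```

Run:
```python
from h import *
im,d=read_camera('wrist'); c=get_calibration('wrist'); s=env.state()
print(s['t'],s['eef_pos'],s['tcp_rot'],s['ft_force'],inF(s['eef_pos']))
cv2.imwrite('pics/w7.png',im)
for t in (0,14,28): print(t,proj(c,[[*F(-105+t,136),52],[*F(-105,115),70],[*F(-99+t,158),65]]).round(0).tolist())
```

```text
6.5 [ 508.65878788 -116.43187106   17.92111807] [-3.14132743e+00  1.09704811e-03  8.88608657e-02] [-0.96304071 -0.07718528 -0.08909298] [-105.23743271  157.23851557]
0 [[356.0, 256.0], [400.0, 273.0], [317.0, 258.0]]
14 [[356.0, 234.0], [400.0, 273.0], [317.0, 233.0]]
28 [[357.0, 210.0], [400.0, 273.0], [317.0, 208.0]]
```

View pics/w7.png

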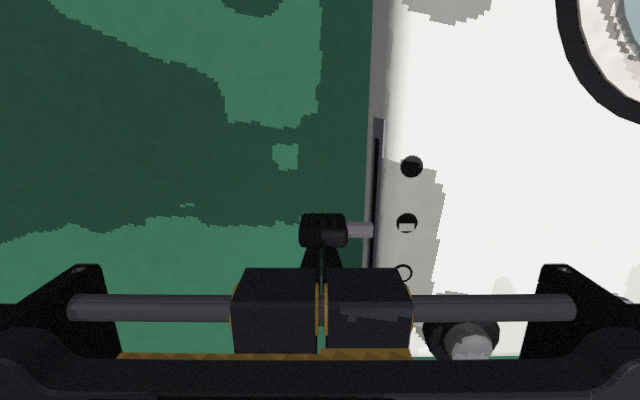

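The lever is moving: the stem at (357,230) puts it at about 16 mm, just past half-way and tipping to the middle click. I go on.

Call:
{"api": "arm_command", "payload": {
  "targets": [
    [[0,0,0],[0.003,0,0],255],
    [[0,0,0],[0.006,0,0],255],
    [[0,0,0],[0.009,0,0],255],
    [[0,0,0],[0.012,0,0],255]
  ]
}}

```text
t: 6.9
eef_pos: [519.8, -115.4, 17.7]
tcp_rot: [-3.141, 0.003, 0.089]
ft_force: [-18.3, -7.7, 12.9]
opening: 0.005
```

Call:
{"api": "arm_command", "payload": {
  "targets": [
    [[0,0,0],[0.002,0,0],255],
    [[0,0,0],[0.004,0,0],255],
    [[0,0,0],[0.006,0,0],255],
    [[0,0,0],[0.008,0,0],255]
  ]
}}

```text
t: 7.3
eef_pos: [527.4, -114.7, 17.8]
tcp_rot: [-3.141, 0.003, 0.089]
ft_force: [-10.0, -1.9, 6.0]
opening: 0.005
```

Call:
{"api": "arm_command", "payload": {
  "targets": [
    [[0,0,0],[0.002,0,0],255],
    [[0,0,0],[0.004,0,0],255],
    [[0,0,0],[0.006,0,0],255],
    [[0,0,0],[0.008,0,0],255]
  ]
}}

```text
t: 7.7
eef_pos: [536.5, -113.9, 17.8]
tcp_rot: [-3.141, 0.001, 0.089]
ft_force: [-5.0, 0.3, 2.5]
opening: 0.003
```

Run:
```python
from h import *
im,d=read_camera('wrist'); c=get_calibration('wrist'); s=env.state()
print(s['t'],s['eef_pos'],s['tcp_rot'],s['ft_force'],inF(s['eef_pos']))
cv2.imwrite('pics/w8.png',im)
for t in (28,42,56): print(t,proj(c,[[*F(-105+t,136),52],[*F(-105+56,115),70],[*F(-99+t,158),65]]).round(0).tolist())
```

```text
7.75 [ 537.21647869 -114.05189613   17.81790819] [3.14148308e+00 1.69229067e-05 8.88301615e-02] [ 0.03581302 -0.13532288  0.35687348] [-76.58098405 157.12046723]
28 [[355.0, 257.0], [404.0, 224.0], [317.0, 259.0]]
42 [[356.0, 235.0], [404.0, 224.0], [317.0, 235.0]]
56 [[357.0, 211.0], [404.0, 224.0], [317.0, 209.0]]
```

View pics/w8.png

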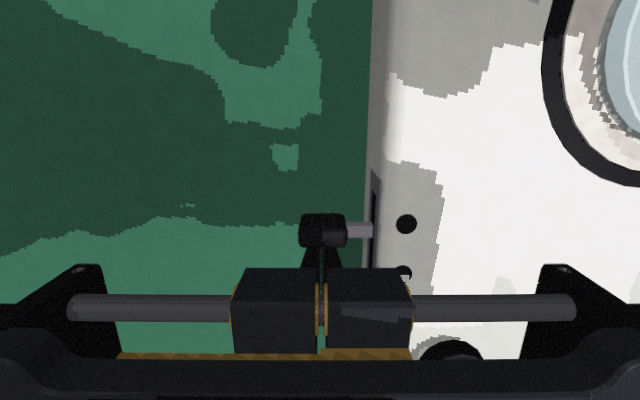

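The stem at (357,230) puts the lever at about 44 mm, past the second half-way point. I follow gently to the stop.

Call:
{"api": "arm_command", "payload": {
  "targets": [
    [[0,0,0],[0.002,0,0],255],
    [[0,0,0],[0.004,0,0],255],
    [[0,0,0],[0.006,0,0],255],
    [[0,0,0],[0.007,0,0],255]
  ]
}}

```text
t: 8.15
eef_pos: [544.3, -113.4, 17.8]
tcp_rot: [3.141, -0.001, 0.089]
ft_force: [-0.3, 0.8, 0.2]
opening: 0.003
```

Run:
```python
from h import *
im,d=read_camera('wrist'); c=get_calibration('wrist'); s=env.state()
print(s['t'],s['eef_pos'],s['tcp_rot'],s['ft_force'],inF(s['eef_pos']))
cv2.imwrite('pics/w9.png',im)
for t in (50,56): print(t,proj(c,[[*F(-105+t,136),52],[*F(-105+56,115),70],[*F(-99+t,158),65]]).round(0).tolist())
```

```text
8.2 [ 544.47835711 -113.47059188   17.82484572] [ 3.14124251e+00 -8.75248334e-04  8.87852517e-02] [0.8350326  0.81613456 0.56744021] [-69.29607527 157.06664503]
50 [[356.0, 234.0], [403.0, 237.0], [317.0, 233.0]]
56 [[357.0, 224.0], [403.0, 237.0], [317.0, 222.0]]
```

View pics/w9.png

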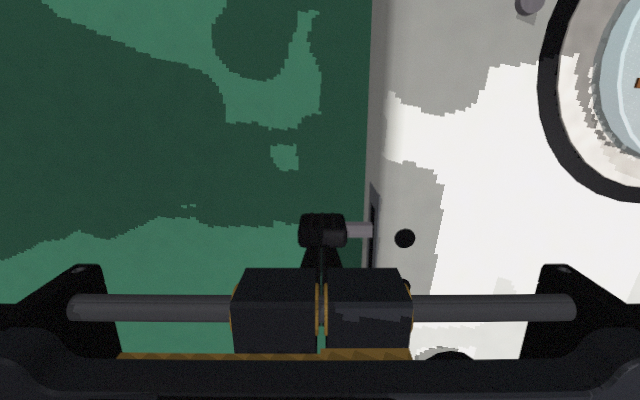

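Call:
{"api": "arm_command", "payload": {
  "targets": [
    [[0,0,0],[0.001,0,0],255],
    [[0,0,0],[0.002,0,0],255],
    [[0,0,0],[0.003,0,0],255]
  ]
}}

```text
t: 8.5
eef_pos: [547.0, -113.2, 17.8]
tcp_rot: [3.141, -0.0, 0.089]
ft_force: [-0.3, 0.2, 1.1]
opening: 0.005
```

Call:
{"api": "arm_command", "payload": {
  "targets": [
    [[0,0,0],[0.0005,0,0],255],
    [[0,0,0],[0.001,0,0],255]
  ]
}}

```text
t: 8.7
eef_pos: [547.2, -113.2, 17.8]
tcp_rot: [-3.141, 0.001, 0.089]
ft_force: [-6.6, -2.9, 4.8]
opening: 0.004
```

Run:
```python
from h import *
im,d=read_camera('wrist'); c=get_calibration('wrist'); s=env.state()
print(s['t'],s['eef_pos'],s['tcp_rot'],s['ft_force'],inF(s['eef_pos']))
cv2.imwrite('pics/w10.png',cv2.resize(im[190:290,280:440],None,fx=5,fy=5,interpolation=cv2.INTER_CUBIC))
for t in (53,56): print(t,proj(c,[[*F(-105+t,136),52],[*F(-105+56,115),70],[*F(-99+t,158),65]]).round(1).tolist())
```

```text
8.75 [ 547.10826361 -113.14754011   17.79855711] [-3.14141587e+00  1.54063849e-03  8.89098135e-02] [-5.11821468 -1.63973225  3.61277577] [-66.64802054 157.15925604]
53 [[356.4, 233.4], [402.3, 242.4], [316.7, 232.8]]
56 [[356.6, 228.4], [402.3, 242.4], [316.7, 227.4]]
```

View pics/w10.png

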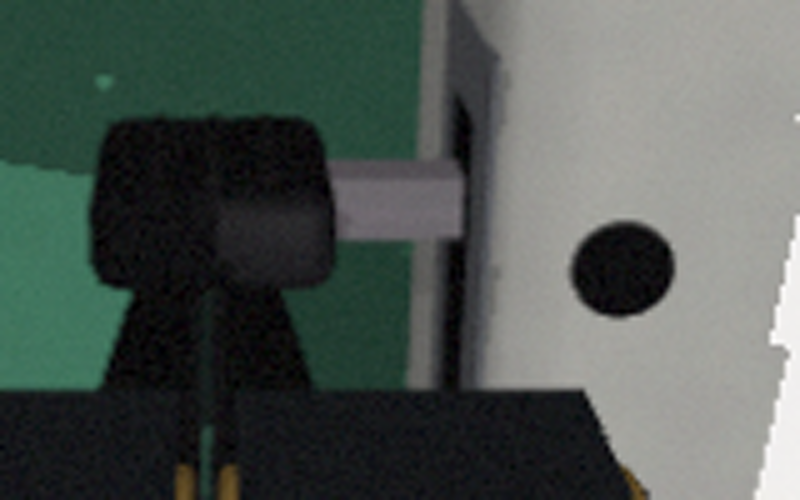

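The stem sits at (358,230), level with the rear stop once the +2 px bias seen at the front stop is allowed for, and the force has risen to about 6 N. I take that as the stop. I back off, lift and check that it stays.

Call:
{"api": "arm_command", "payload": {
  "targets": [
    [[0,0,0],[-0.01,0,0],255],
    [[0,0,0],[-0.03,0,0],255],
    [[0,0,0],[-0.04,0,0],255],
    [[0,0,0],[-0.045,0,-0.02],255],
    [[0,0,0],[-0.055,0,-0.06],255],
    [[0,0,0],[-0.065,0.02,-0.09],255],
    [[0,0,0],[-0.07,0.03,-0.09],255],
    [[0,0,0],[-0.07,0.03,-0.09],255]
  ]
}}

```text
t: 9.55
eef_pos: [480.6, -150.2, 108.2]
tcp_rot: [3.141, -0.002, 0.087]
ft_force: [0.2, -0.2, -1.1]
opening: 0.003
```

Run:
```python
from h import *
im,d=read_camera('wrist'); c=get_calibration('wrist'); s=env.state()
print(s['t'],s['eef_pos'],s['tcp_rot'],s['ft_force'],inF(s['eef_pos']))
cv2.imwrite('pics/w11.png',im)
for t in (53,56): print(t,proj(c,[[*F(-105+t,136),52],[*F(-105+56,115),70],[*F(-99+t,158),65]]).round(1).tolist())
print(proj(c,[[*F(-137,85),90]]))
print(shift(s['eef_pos'],s['tcp_rot'],[*F(-137,85),85]))
for v in range(180,262,6):
    o,r=rays(c,[[316,v]]); P=o+r[0]*d[v,316]; print(v,inF(P).round(0),P[2].round(0),end='; ')
```

```text
9.6 [ 480.40744452 -149.45544039  107.46109105] [-3.14157126e+00 -8.40558888e-05  8.73140460e-02] [-0.26352358 -0.27829809  0.02247146] [-136.2594649   126.80287771]
53 [[307.3, 102.9], [335.7, 98.5], [276.1, 94.3]]
56 [[307.2, 98.8], [335.7, 98.5], [275.9, 90.0]]
[[376.08798817 224.18880142]]
[-0.74441221 41.80332285 22.46013441]
180 [-126.  130.] 0.0; 186 [-132.  130.] -1.0; 192 [-138.  130.] -1.0; 198 [-145.  131.] -1.0; 204 [-151.  131.] 0.0; 210 [-158.  131.] -0.0; 216 [-164.  131.] 1.0; 222 [-171.  131.] -0.0; 228 [-177.  131.] 1.0; 234 [-125.  128.] 135.0; 240 [-125.  128.] 143.0; 246 [-125.  128.] 151.0; 252 [-125.  128.] 158.0; 258 [-125.  128.] 164.0;
```

View pics/w11.png

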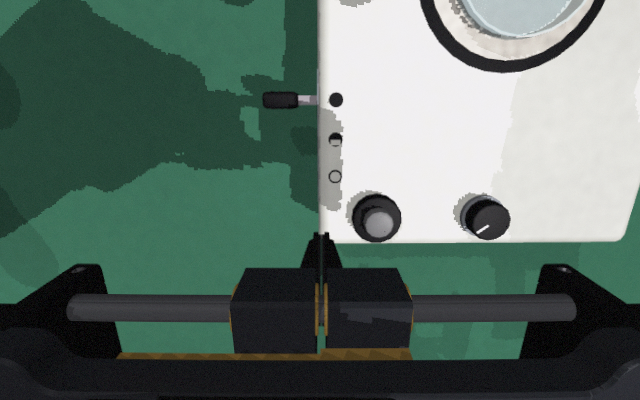

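The paddle has stayed at the rear: the stem at (308,100) is level with the filled disc at (336,100), and the prediction was (307,99). The button is at (378,222) and the dimmer mark at (483,229). Next I measure the button.

Run:
```python
from h import *
im,d=read_camera('wrist'); c=get_calibration('wrist'); s=env.state()
yy,xx=np.mgrid[0:400,0:640]; o,r=rays(c,np.c_[xx.ravel(),yy.ravel()])
P=(o+r*d.ravel()[:,None]).reshape(400,640,3)
for v in range(194,246,3): print(v,[int(round(P[v,u,2])) for u in range(348,408,3)])
win=np.s_[190:246,345:408]
z=P[win][...,2]; top=(z>np.percentile(z,97)-2.5)
ys,xs=np.nonzero(top); print('ztop',np.percentile(z,97),'bbox',xs.min()+345,xs.max()+345,ys.min()+190,ys.max()+190)
g=cv2.cvtColor(im,6)[win]; m=((g>70)&(g<170)).astype(np.uint8)
n,l,st,ce=cv2.connectedComponentsWithStats(m)
for i in range(1,n):
  if st[i,4]>150: print(st[i],ce[i]+[345,190],[inF(onz(c,[ce[i]+[345,190]],zz)[0]).round(1) for zz in (87,91)])
g=cv2.resize(im[180:260,330:430],None,fx=6,fy=6,interpolation=cv2.INTER_CUBIC); cv2.imwrite('pics/w12.png',g)
```

```text
194 [70, 70, 70, 69, 70, 70, 70, 69, 71, 73, 75, 72, 70, 69, 70, 69, 69, 70, 69, 71]
197 [69, 69, 69, 69, 69, 70, 75, 78, 79, 80, 81, 81, 79, 77, 71, 69, 70, 70, 68, 70]
200 [69, 69, 70, 69, 73, 78, 81, 80, 82, 81, 82, 81, 82, 81, 81, 76, 71, 71, 71, 70]
203 [69, 68, 69, 72, 78, 80, 82, 82, 80, 83, 81, 81, 83, 82, 82, 81, 81, 70, 71, 69]
206 [69, 71, 69, 77, 82, 83, 82, 82, 82, 82, 82, 83, 82, 82, 81, 82, 82, 69, 69, 70]
209 [70, 69, 74, 80, 81, 81, 81, 82, 82, 84, 86, 84, 84, 82, 81, 301, 81, 80, 69, 70]
212 [71, 70, 78, 82, 82, 82, 80, 84, 88, 88, 91, 90, 90, 89, 82, 82, 83, 82, 70, 69]
215 [69, 70, 80, 82, 81, 82, 84, 87, 90, 90, 90, 91, 91, 90, 90, 83, 81, 81, 70, 70]
218 [70, 69, 80, 83, 81, 82, 86, 91, 90, 91, 92, 91, 91, 91, 91, 89, 82, 82, 70, 69]
221 [70, 70, 82, 81, 81, 81, 87, 90, 91, 90, 91, 90, 92, 91, 90, 89, 82, 82, 81, 69]
224 [69, 70, 81, 83, 81, 82, 90, 91, 91, 90, 90, 92, 91, 92, 91, 90, 81, 83, 70, 70]
227 [70, 71, 70, 82, 81, 82, 89, 91, 90, 90, 91, 91, 91, 90, 92, 90, 81, 82, 70, 71]
230 [69, 70, 70, 81, 82, 82, 81, 91, 92, 91, 91, 90, 91, 91, 90, 82, 82, 70, 70, 71]
233 [70, 71, 70, 71, 82, 81, 81, 87, 90, 89, 92, 90, 91, 91, 82, 81, 81, 301, 69, 69]
236 [69, 71, 70, 70, 70, 83, 82, 81, 82, 91, 90, 91, 91, 82, 82, 81, 70, 70, 70, 69]
239 [68, 69, 68, 69, 68, 69, 82, 82, 81, 83, 81, 82, 82, 82, 68, 68, 69, 69, 69, 68]
242 [67, 66, 67, 67, 67, 68, 68, 67, 82, 81, 81, 81, 69, 68, 68, 67, 68, 67, 66, 68]
245 [1, -1, 0, -1, 0, 0, 0, 0, -1, 1, 0, 0, 0, 1, -1, 0, 0, 0, 0, 1]
ztop 91.43073326571322 bbox 346 407 190 240
[  2   1  50  39 298] [359.03020134 203.67449664] [array([-122. ,   98.3]), array([-120.7,   98.8])]
[ 21  21  29  27 593] [380.45193929 224.39629005] [array([-138.2,   81.7]), array([-136.6,   82.6])]
[  0  51  63   5 195] [376.10769231 243.92820513] [array([-154.1,   84.1]), array([-152.2,   84.9])]
```

View pics/w12.png

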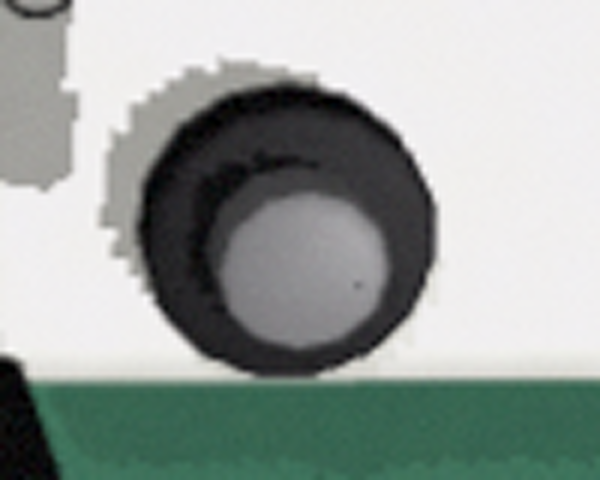

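The button top is at z≈91 and its collar at ≈82, so the fingertip won't touch the collar at 5 mm down. I move over the button with the tip still high.

Call:
{"api": "arm_command", "payload": {
  "targets": [
    [[0,0,0],[0,0.015,0],255],
    [[0,0,0],[0,0.03,0],255],
    [[0,0,0],[0,0.04,0.005],255],
    [[0,0,0],[0,0.043,0.015],255],
    [[0,0,0],[0,0.043,0.022],255],
    [[0,0,0],[0,0.043,0.022],255]
  ]
}}

```text
t: 10.25
eef_pos: [483.8, -191.6, 84.3]
tcp_rot: [-3.14, 0.002, 0.089]
ft_force: [-1.5, -0.4, -0.5]
opening: 0.006
```

Run:
```python
from h import *
im,d=read_camera('wrist'); s=env.state()
print(s['t'],s['eef_pos'],s['tcp_rot'],s['ft_force'],inF(s['eef_pos']))
cv2.imwrite('pics/w13.png',im)
im,_=read_camera('scene');cv2.imwrite('pics/s13.png',cv2.resize(im[10:200,140:370],None,fx=3,fy=3,interpolation=cv2.INTER_CUBIC))
```

```text
10.3 [ 484.10882346 -191.56417303   84.99879747] [-3.14063764e+00  1.46677395e-03  8.88766821e-02] [ 1.22337079 -0.42924616 -0.36640085] [-136.24218869   84.53178508]
```

View pics/w13.png

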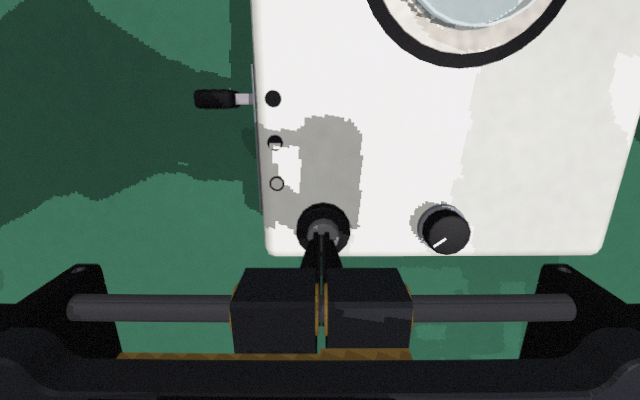

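View pics/s13.png

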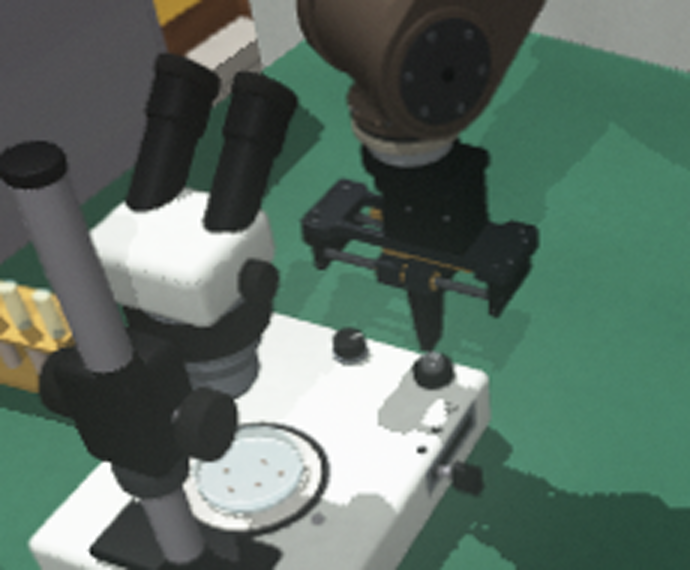

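The scene view shows the fingers right above the button at (432,355) and the gripper well clear of the optics. The wrist view shows the fingertip at (321,235) over the button at (323,230), with the lever still at the filled disc. I press slowly.

Call:
{"api": "arm_command", "payload": {
  "targets": [
    [[0,0,0],[0,0,0.006],255],
    [[0,0,0],[0,0,0.011],255],
    [[0,0,0],[0,0,0.014],255],
    [[0,0,0],[0,0,0.016],255],
    [[0,0,0],[0,0,0.017],255]
  ]
}}

```text
t: 10.85
eef_pos: [484.5, -191.9, 68.6]
tcp_rot: [-3.142, 0.0, 0.089]
ft_force: [0.6, 0.3, 0.1]
opening: 0.006
```

Call:
{"api": "arm_command", "payload": {
  "targets": [
    [[0,0,0],[0,0,0.001],255],
    [[0,0,0],[0,0,0.002],255]
  ]
}}

```text
t: 11.05
eef_pos: [484.6, -192.1, 66.9]
tcp_rot: [3.141, -0.0, 0.089]
ft_force: [-1.6, -0.3, 1.4]
opening: 0.001
```

Call:
{"api": "arm_command", "payload": {
  "targets": [
    [[0,0,0],[0,0,0.001],255],
    [[0,0,0],[0,0,0.002],255]
  ]
}}

```text
t: 11.25
eef_pos: [484.6, -192.0, 64.9]
tcp_rot: [3.141, -0.0, 0.089]
ft_force: [0.1, 0.4, 2.5]
opening: 0.002
```

Call:
{"api": "arm_command", "payload": {
  "targets": [
    [[0,0,0],[0,0,0.001],255],
    [[0,0,0],[0,0,0.002],255]
  ]
}}

```text
t: 11.45
eef_pos: [484.6, -192.0, 62.9]
tcp_rot: [3.141, -0.0, 0.089]
ft_force: [0.6, 0.4, 3.5]
opening: 0.004
```

Call:
{"api": "arm_command", "payload": {
  "targets": [
    [[0,0,0],[0,0,0.0005],255],
    [[0,0,0],[0,0,0.001],255]
  ]
}}

```text
t: 11.65
eef_pos: [484.7, -192.1, 62.3]
tcp_rot: [3.141, -0.0, 0.089]
ft_force: [-3.2, 2.0, 15.2]
opening: 0.001
```

The force rose from about 3.5 N to 15 N at the end of the 5 mm, so the button is right down. I release it straight up and retreat forward and clear.

Call:
{"api": "arm_command", "payload": {
  "targets": [
    [[0,0,0],[0,0,-0.003],255],
    [[0,0,0],[0,0,-0.015],255],
    [[0,0,0],[0,0,-0.04],255],
    [[0,0,0],[0,0,-0.07],255],
    [[0,0,0],[-0.02,0,-0.08],255],
    [[0,0,0],[-0.03,-0.01,-0.08],255],
    [[0,0,0],[-0.03,-0.01,-0.08],255]
  ]
}}

```text
t: 12.35
eef_pos: [452.8, -184.1, 142.7]
tcp_rot: [3.141, -0.0, 0.089]
ft_force: [-0.3, 0.4, 0.1]
opening: 0.005
```

Run:
```python
from h import *
im,d=read_camera('wrist'); c=get_calibration('wrist'); s=env.state()
print(s['t'],s['eef_pos'],s['ft_force'],inF(s['eef_pos']))
cv2.imwrite('pics/w14.png',im)
for t in (53,56): print(t,proj(c,[[*F(-105+t,136),52],[*F(-49,115),70]]).round(1).tolist())
u,v=proj(c,[[*F(-137,84),91]])[0].round().astype(int); print(u,v)
o,r=rays(c,[[u,v]]); print('button z',(o+r[0]*np.median(d[v-3:v+4,u-3:u+4]))[2])
im,_=read_camera('scene');cv2.imwrite('pics/s14.png',im)
```

```text
12.4 [ 453.70923931 -184.62093558  142.50399224] [ 0.37524039 -0.62437432 -1.09066368] [-165.92095022   94.09809975]
53 [[270.3, 66.6], [293.1, 60.0]]
56 [[270.2, 62.8], [293.1, 60.0]]
332 174
button z 91.19452402218676
```

View pics/w14.png

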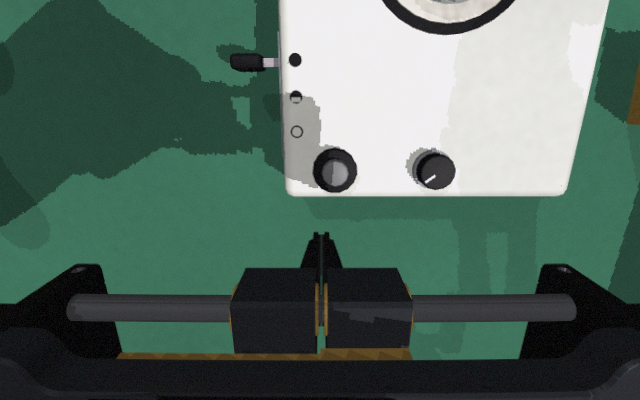

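View pics/s14.png

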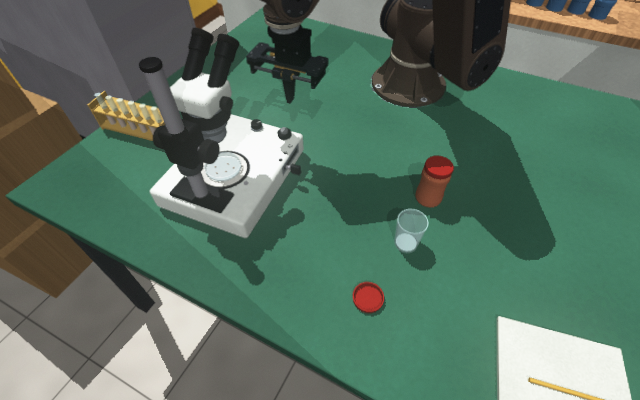

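The stem at (270,62) matches the rear-stop prediction of (270,63). The button is back up at z 91, the dimmer mark points as before, and the dish, jar, beaker and lid are where they were. The arm is clear, so I hand in.

Run:
```python
from cell import env
print(env.job_done())
```

```text
the job is handed in; nothing more can be done
None
```

The light-mode lever is at its rear stop, and after that the lamp button was pressed right down and let spring back. I handed the job in at about 12.5 s, with the arm clear.

- **Lever:** I pushed it with closed fingertips, past the middle click to the rear stop. The largest back-push I read was about 18 N (about 24 N in all directions), and about 7 N at the stop. It stayed there after I let go: the last wrist picture shows the stem within 1 px of where the rear stop should put it.
- **Button:** The force reached about 3.5 N over the travel and rose to 15 N at the bottom. After release the button top measured z ≈ 91 mm, the same as before the press.
- **Everything else:** In the last pictures the dimmer mark points as before and the dish, jar, beaker and lid look unmoved. I judged these by eye rather than measuring them.

**First attempt went wrong:** The first push rested the fingertips on top of the paddle, with about 15 N downward and 12–13 N back, and the lever did not move. Depth readings showed the real fingertips about 24 mm higher than the reported TCP. I lifted off, corrected the height and pushed again properly.

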